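# Restock the spice rack and set its marker

### The arm

A 7-joint arm with a two-finger parallel gripper is mounted at the origin on a cart in front of the work surface, level with it; the furniture and walls round the work are solid. World frame = base frame: x ahead of the robot, y to its left, z up, the work surface at z = 0. Lengths are in m, angles in rad, forces in N, time in s.
With the tool pointing down it reaches from about 0.4 to 0.875 m from the base axis. Payload 6.5 kg.
Tool frame: the origin (TCP) lies between the finger pads; the fingertips stand 14 mm ahead of it and the grasp point (between the pads) lies 5 mm behind it; y points along the fingers, x is the direction in which the jaws open and shut, and the axes are right-handed (so a half turn about y gives the same grasp; the last joint's range is limited). The gripper opens to 88 mm and grips with 3 to 60 N. Pads are 18 mm wide; open, the fingers measure 123 mm over their backs; the gripper's body (75 mm by 187 mm) begins 45 mm behind the grasp point.
Start: joints at [-1.32, 0.536, -0.004, 1.538, 0.003, 1.067, -0.071], TCP at [0.202, 0.618, 0.253] pointing down, gripper open.
Joint ranges: [-2.7, 2.7], [-0.37, 2.16], [-1.27, 1.26], [0.24, 2.4], [-1.31, 4.45], [0.19, 1.91], [-2.76, 2.76]. Speed limits (rad/s): [2.39, 2.39, 3.14, 3.14, 3.14, 3.14, 3.14].

### API

Orientations are given as [roll, pitch, yaw] about the fixed x, y, z axes, in that order (R = Rz(yaw) Ry(pitch) Rx(roll)).
In Python, from rig import env gives the robot as it stands.
- The arm moves only by the tool drive_tool, never from a script. Its argument "increments" is text: rows parted by semicolons, each of 7 numbers parted by spaces: the closure, from -1 (fully open) to 1 (shut), then the shift along the tool's x, y, z as a fraction of full scale, then the turn, a rotation vector about the tool's x, y, z as a fraction of full scale. A call has 1 to 8 rows; each row shifts and turns the pose as measured when the row begins, along the tool's axes as they then stand; what a row does not reach is not made up. Full scale, the value 1, is 0.3 m for a shift and 2 pi rad for a turn. A row lasts 1/10 s, in which the tool goes at most 50 mm and 8.59 degrees, less where a joint would pass 70% of its speed; a pose out of reach is approached as far as the arm can. A call with a number of a shift or a turn outside -1 to 1 is refused whole. A call with a gripper value outside its range is refused whole. The fingers move at their own pace and stop on an object; the grip force is fixed at half the most. Time passes only in rows, so rows that do not move let the fingers close. It gives the time, the measured TCP pose, the force and the opening at its end, in the units of the state.
- env.get_state(): the state, without advancing time (a new reading comes with each control period).
- env.snapshot(name): name is "scene" or "side" or "wrist"; returns the picture (420x560x3 uint8, red, green, blue); there is no depth.
- env.camera_model(name): a dict with "intrinsics" (3x3 intrinsics, pixels), "xyz" and "rotation" of the camera in the world; the wrist camera has in their place "T_tool_cam" (4x4, takes a point from camera to tool coordinates, whose origin is the TCP and whose axes are the tool frame's). Camera axes: x right, y up, looking along -z (the intrinsics and any distortion apply to the point x, -y, -z); pixel columns grow to the right and rows downward; lengths in m; the calibration is good to about 2 mm. A picture is of the moment at which its call begins: read the wrist's pose just before it. camera_model takes no time and is no camera call.
- env.job_done(): hands the job in, once; it reports no verdict.
Trained networks look in the newest picture that a camera, given by its name, has taken for a name from the list of things; names that differ only in an ending like _2 or _b are one class to them, and where a whole thing is asked for, a point or a joint stands for the part that bears it (a point fixed in the world has none). Each returns a list of dicts, best first, with "conf" (0 to 1); they miss things now and then, are a little off and sometimes report something else, mostly with a low value. They report only what shows in the picture. A call takes as long as a camera call. They do not tell look-alikes from the thing itself.
- env.masks_of(camera, thing): "pixels" (420x560 bool, what is visible of it) and "extent" ([centre column, centre row, width, height] in pixels, round what is visible of it).
The state is a dict: "time_s": time; "joint_pos": joint angles; "joint_velocities": joint speeds; "effort": joint torques, N m; "tool_pos": TCP position; "ee_rot": TCP orientation; "contact_force": force on the tool from outside, world axes, zero at the start; "ft_torque": the same for the moment, N m; "finger_gap": finger opening in m.
Only numpy, scipy, OpenCV 4.12 (cv2) and the standard library are available. Lean on these libraries where they do the work, as an engineer would, in place of code of your own. Each camera call takes 0.05 s, during which the arm holds its last target. There are 200 camera calls.

### The job

One pocket of the spice rack is empty: set the spare spice jar from the worktop down in it, upright and without dropping it, and slide the black marker along its slot until it stands squarely in line with the middle of the jar you added. Leave the other jars seated in their places and do not shove the lemon, garlic or mug about.

Things in the scene. Friction and masses are not known exactly. Their poses are not given: they have to be found in the camera images.
- rack: fixed wooden spice rack, 304 mm long along its own y; its sloping front faces its -x (to the right and towards the robot). Plinth 78 mm deep (x), 60 mm high, with a 25 mm thick bored plate on top (top at z 85 mm). Origin: under the middle of the plinth, on the worktop; z up. Jars standing in it have their tops at z 166 mm.
- slope_mid (a point): middle of the rack's slotted front board (rack x -66, y 0, z 30 mm), axes as the rack's. The board slopes at 30 degrees, rising towards the jars, from rack x -95, z 13 mm to x -37, z 47 mm; its outward normal is (-0.5, 0, 0.866) in the rack frame.
- rail_mid (a point): middle of the rack's 8 mm thick steel front rail (rack x -56, y 0, z 120 mm), along the whole rack, axes as the rack's. It runs over the marker, so an upright gripper cannot get down to the marker: lean the tool about 30 degrees, wrist out over the front (rack -x).
- spare_jar: the spare: red-capped glass spice jar, upright, 45 mm diameter (red cap, the top 21 mm; glass body 42 mm), 106 mm tall, about 0.11 kg; origin at the centre of its underside, z up the jar. The only spice jar that stands on the worktop, to the left of the rack.
- jar_a: red-capped glass spice jar, upright, 45 mm diameter (red cap, the top 21 mm; glass body 42 mm), 106 mm tall, about 0.11 kg; origin at the centre of its underside, z up the jar. Already in the rack.
- jar_b: red-capped glass spice jar, upright, 45 mm diameter (red cap, the top 21 mm; glass body 42 mm), 106 mm tall, about 0.11 kg; origin at the centre of its underside, z up the jar. Already in the rack; green label.
- jar_c: red-capped glass spice jar, upright, 45 mm diameter (red cap, the top 21 mm; glass body 42 mm), 106 mm tall, about 0.11 kg; origin at the centre of its underside, z up the jar. Already in the rack.
- honey: honey jar with black lid, 63 mm diameter, 94 mm tall, in the wide well at the far end of the rack (rack y -115 mm); stays there. Origin at the centre of its underside.
- marker (a joint): black sliding marker on the slot of the sloping board: position in m along the rack's +y, 0 to 0.27 (0 is rack y -140 mm); the middles of pockets 1 to 4 are at 0.095, 0.151, 0.207, 0.263. Friction about 2 N; it stays where it is left.
- marker_fin (a point): point on the marker's fin to pinch, 24 mm out from the sloping board along its normal, in the middle of the fin. The fin is 16 mm wide along the rack's y (pinch it across this), 22 mm along the slope, and stands 40 mm out from the board. The point's y is the rack's y, its z the board's outward normal.
- lemon: lemon lying on the worktop, bystander
- garlic: garlic bulb on the worktop, bystander
- mug: mug, 91 mm tall, on the worktop at the right, bystander
- pocket1 (a point): centre of the floor of round pocket 1 (rack x 0, y -45, z 60 mm): 50 mm diameter, 25 mm deep, pockets 56 mm apart; x, y, z as the rack's. Three of the four pockets hold a jar, one is empty.
- pocket2 (a point): centre of the floor of round pocket 2 (rack x 0, y 11, z 60 mm): 50 mm diameter, 25 mm deep, pockets 56 mm apart; x, y, z as the rack's. Three of the four pockets hold a jar, one is empty.
- pocket3 (a point): centre of the floor of round pocket 3 (rack x 0, y 67, z 60 mm): 50 mm diameter, 25 mm deep, pockets 56 mm apart; x, y, z as the rack's. Three of the four pockets hold a jar, one is empty.
- pocket4 (a point): centre of the floor of round pocket 4 (rack x 0, y 123, z 60 mm): 50 mm diameter, 25 mm deep, pockets 56 mm apart; x, y, z as the rack's. Three of the four pockets hold a jar, one is empty.
Not all that is in view belongs to the job. Leave any purple look-alike of the spare_jar alone.

How it is judged:
By the outcome, as a careful person would: the job done as asked, in the order asked, and still so for the second after the job is handed in, with the robot touching nothing.
It also fails if it takes over 45 s, if anything falls off the work surface, if the arm or the gripper's body presses on something with over 40 N, if the wrist force passes 120 N, or if a joint passes its speed limit or range.

## Working session

There is one attempt and no reset: what is moved stays moved. The work goes in short steps, Python scripts to look and compute and a tool call to move; the robot and the scene stay as the last step left them, time stands still between calls to the robot, and variables do not carry over. Pictures are saved under pics/ and viewed, about 8 in all and at most 12, crops included, and the job is handed in when it is done.

Besides the shell and the picture viewer there is one more tool, called as name(argument=value, ...), one argument or row to a line, values as JSON. drive_tool: Moves the arm, as the interface text tells. Shift numbers are shares of 0.3 m and turn numbers shares of 2 pi rad, none past 1 either way. Its arguments: {"type":"object","properties":{"increments":{"type":"string"}},"required":["increments"]}

```bash
mkdir -p pics; ls; python3 - <<'E'
from rig import env
import cv2,numpy as np
s=env.get_state(); print({k:np.round(v,3) for k,v in s.items()})
for n in ("scene","side"):
    im=env.snapshot(n); cv2.imwrite(f"pics/{n}0.png",im[...,::-1])
    m=env.camera_model(n); print(n,np.round(m["intrinsics"],1).tolist(),np.round(m["xyz"],3),np.round(m["rotation"],3).tolist(),[k for k in m])
    for t in ("spare_jar","honey","marker","rack","lemon","garlic","mug"):
        print(t,[(round(d["conf"],2),np.round(d["extent"]).tolist()) for d in env.masks_of(n,t)])
print(env.camera_model("wrist"))
a=cv2.imread("pics/scene0.png");b=cv2.imread("pics/side0.png")
E
```

```text
pics
{'time_s': np.float64(0.0), 'joint_pos': array([-1.32 ,  0.537, -0.004,  1.539,  0.003,  1.067, -0.071]), 'joint_velocities': array([-0.002, -0.001, -0.001,  0.001, -0.001, -0.002,  0.001]), 'effort': array([ 0.000e+00, -5.710e+01,  9.910e-01, -2.516e+01, -5.600e-02,
        1.800e-02,  0.000e+00]), 'tool_pos': array([0.202, 0.617, 0.252]), 'ee_rot': array([-1.571,  0.002,  1.254]), 'contact_force': array([-0.265, -0.504,  0.154]), 'ft_torque': array([-0.011, -0.028, -0.029]), 'finger_gap': np.float64(0.088)}
scene [[426.5, 0.0, 279.8], [0.0, 426.5, 218.9], [0.0, 0.0, 1.0]] [-0.034 -0.407  1.021] [0.604, -0.006, -1.187] ['intrinsics', 'xyz', 'rotation']
spare_jar [(0.91, [147.0, 207.0, 27.0, 29.0])]
honey []
marker [(0.59, [291.0, 218.0, 13.0, 14.0])]
rack [(0.66, [248.0, 230.0, 120.0, 91.0])]
lemon [(0.69, [313.0, 283.0, 23.0, 21.0])]
garlic [(0.72, [350.0, 270.0, 23.0, 23.0])]
mug [(0.55, [402.0, 294.0, 49.0, 44.0])]
side [[422.1, 0.0, 275.1], [0.0, 422.1, 213.0], [0.0, 0.0, 1.0]] [ 0.173 -0.461  1.087] [0.45, -0.011, -0.868] ['intrinsics', 'xyz', 'rotation']
spare_jar [(0.89, [191.0, 142.0, 20.0, 32.0]), (0.83, [167.0, 165.0, 25.0, 34.0])]
honey [(0.8, [297.0, 176.0, 26.0, 36.0])]
marker [(0.62, [300.0, 213.0, 10.0, 4.0])]
rack [(0.96, [258.0, 211.0, 119.0, 66.0])]
lemon [(0.9, [294.0, 285.0, 27.0, 24.0])]
garlic [(0.67, [339.0, 280.0, 23.0, 19.0])]
mug []
{'intrinsics': array([[363.80653508,   0.        , 279.46905179],
       [  0.        , 363.80653508, 213.69509148],
       [  0.        ,   0.        ,   1.        ]]), 'T_tool_cam': array([[ 9.99999327e-01, -4.14534413e-05,  1.15914071e-03,
        -2.61126277e-04],
       [ 1.11834842e-03,  2.99496090e-01, -9.54096872e-01,
        -1.30948934e-01],
       [-3.07607511e-04,  9.54097527e-01,  2.99495935e-01,
         7.83578083e-02],
       [ 0.00000000e+00,  0.00000000e+00,  0.00000000e+00,
         1.00000000e+00]])}
```

View images.

View pics/scene0.png

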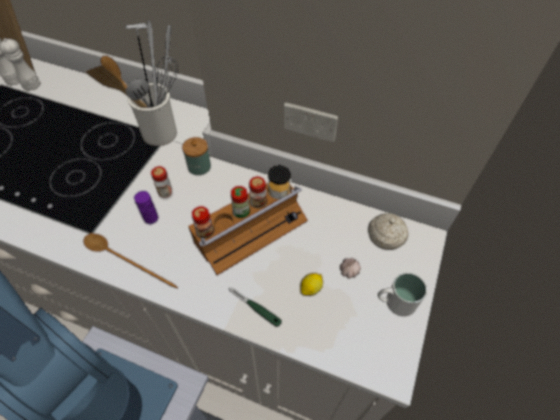

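View pics/side0.png

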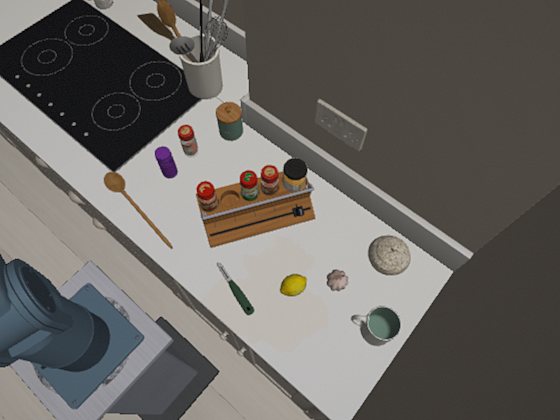

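The red-capped jar at scene (161,180), side (187,140) is the spare. The purple one at scene (147,207), side (167,163) is the look-alike. The rack jars' caps are at scene (202,215), (239,193) and (258,185). The gap is between the first two, so pocket 3 is empty. The marker is at scene (291,217), side (299,212).

```bash
cat > h.py <<'E'
from rig import env
import cv2,numpy as np
from scipy.spatial.transform import Rotation as Rn
def Rm(r): 
    r=np.asarray(r); return r if r.shape==(3,3) else Rn.from_euler('xyz',r).as_matrix()
def cam(n,s=None):
    m=env.camera_model(n)
    if n=="wrist":
        s=s or env.get_state(); T=np.eye(4);T[:3,:3]=Rm(s["ee_rot"]);T[:3,3]=s["tool_pos"]; T=T@m["T_tool_cam"]
        return m["intrinsics"],T[:3,:3],T[:3,3]
    return m["intrinsics"],Rm(m["rotation"]),np.array(m["xyz"])
def ray(c,uv):
    K,R,p=c; d=np.linalg.inv(K)@[uv[0],uv[1],1]; d=R@(d*[1,-1,-1]); return p,d/np.linalg.norm(d)
def proj(c,X):
    K,R,p=c; q=(np.atleast_2d(X)-p)@R*[1,-1,-1]; q=q@K.T; return q[:,:2]/q[:,2:]
def tri(obs):
    A=np.zeros((3,3));b=np.zeros(3);L=[]
    for c,uv in obs:
        p,d=ray(c,uv);M=np.eye(3)-np.outer(d,d);A+=M;b+=M@p;L.append((p,d))
    X=np.linalg.solve(A,b); return X,[round(float(np.linalg.norm((np.eye(3)-np.outer(d,d))@(X-p)))*1e3,1) for p,d in L]
def onz(c,uv,z):
    p,d=ray(c,uv); return p+d*(z-p[2])/d[2]
def red(im):
    h=cv2.cvtColor(im,cv2.COLOR_RGB2HSV)
    m=(((h[...,0]<6)|(h[...,0]>174))&(h[...,1]>170)&(h[...,2]>70)).astype(np.uint8)
    n,l,st,ce=cv2.connectedComponentsWithStats(m); return [(np.round(ce[i],1),int(st[i,4])) for i in range(1,n) if st[i,4]>40]
E
python3 - <<'E'
from h import *
C={n:cam(n) for n in("scene","side")}
B={n:red(env.snapshot(n)) for n in C}; print(B)
seeds=dict(spare=((160,172),(187,132)),p4=((202,215),(206,190)),p2=((239,193),(249,180)),p1=((258,185),(270,173)))
for k,(a,b) in seeds.items():
    f=lambda n,u:min((x[0] for x in B[n]),key=lambda x:np.hypot(*(x-u)))
    u,v=f("scene",a),f("side",b); X,r=tri([(C["scene"],u),(C["side"],v)]); print(k,u,v,np.round(X,3),r)
for k,u,v in (("honey",(279,174),(295,168)),("marker",(291,217),(299,212)),("purpletop",(143,197),(164,152)),("lemon",(313,283),(294,285)),("crock",(152,95),(202,70)),("canister",(195,147),(228,108))):
    X,r=tri([(C["scene"],u),(C["side"],v)]); print(k,np.round(X,3),r)
print(proj(C["side"],env.get_state()["tool_pos"]))
E
```

```text
{'scene': [(array([159.6, 176.4]), 69), (array([257.7, 187.5]), 85), (array([239.6, 196.5]), 118), (array([201.9, 217.2]), 152)], 'side': [(array([186. , 133.8]), 102), (array([269.7, 175.2]), 128), (array([248.6, 180.1]), 160), (array([205.7, 191.3]), 189)]}
spare [159.6 176.4] [186.  133.8] [0.58  0.209 0.076] [0.3, 0.3]
p4 [201.9 217.2] [205.7 191.3] [ 0.458 -0.004  0.148] [0.7, 0.7]
p2 [239.6 196.5] [248.6 180.1] [ 0.555 -0.063  0.145] [0.2, 0.2]
p1 [257.7 187.5] [269.7 175.2] [ 0.604 -0.092  0.139] [0.1, 0.1]
honey [ 0.657 -0.132  0.153] [0.9, 0.9]
marker [ 0.612 -0.189  0.041] [2.8, 2.8]
purpletop [0.491 0.205 0.087] [0.4, 0.4]
lemon [ 0.441 -0.312  0.048] [0.5, 0.5]
crock [0.654 0.194 0.301] [21.1, 21.1]
canister [0.734 0.184 0.064] [5.0, 5.0]
[[-49.92715339  97.52154883]]
```

```bash
cat >> h.py <<'E'
def delta(pos,yaw=None,R=None):
    "shares in tool frame from the pose now to the target; number of rows"
    s=env.get_state();R0=Rm(s["ee_rot"]);d=R0.T@(np.array(pos)-s["tool_pos"])/0.3
    if R is None: R=Rn.from_euler('xyz',[-np.pi/2,0,np.radians(yaw)]).as_matrix()
    w=Rn.from_matrix(R0.T@R).as_rotvec()/(2*np.pi)
    n=max(np.linalg.norm(d)/.1667,np.linalg.norm(w)/.02386)
    print("tool",np.round(s["tool_pos"],4),np.round(np.degrees(s["ee_rot"]),2),"t",round(float(s["time_s"]),2)); print("delta",np.round(d,4),np.round(w,4),"rows",round(float(n),2)); return d,w
E
python3 - <<'E'
from h import *
C={n:cam(n) for n in("scene","side")}
for k,a,b in (("crockbase",(162,143),(208,98)),("canbase",(201,173),(231,139)),("sparebase",(166,195),(191,155))):
    print(k,onz(C["scene"],a,0),onz(C["side"],b,0))
# utensil tips: white one
print(tri([(C["scene"],(137,28)),(C["side"],(181,45))]))
delta([.57,.205,.29],yaw=40)
E
```

```text
crockbase [0.75702663 0.32616984 0.        ] [0.75860268 0.30806968 0.        ]
canbase [0.69028718 0.14558057 0.        ] [0.68792471 0.13950536 0.        ]
sparebase [0.57291428 0.20214051 0.        ] [0.5647679  0.19161693 0.        ]
(array([0.4743133 , 0.01131582, 0.62022142]), [30.5, 30.5])
tool [0.2025 0.6176 0.2527] [-90.     0.    71.85] t 0.9
delta [-0.9254 -0.1241 -1.5925] [0.     0.0885 0.    ] rows 11.07
```

drive_tool(
  increments="-1 -0.08 -0.01 -0.135 0 0 0; -1 -0.08 -0.01 -0.135 0 0 0; -1 -0.08 -0.01 -0.135 0 0 0; -1 -0.08 -0.01 -0.135 0 0 0; -1 -0.08 -0.01 -0.135 0 0.01 0; -1 -0.08 -0.01 -0.135 0 0.01 0; -1 -0.06 -0.01 -0.135 0 0.01 0; -1 -0.05 -0.01 -0.135 0 0.01 0",
)

```text
time_s: 1.7
tool_pos: [0.4461, 0.334, 0.2762]
ee_rot: [-1.566, -0.003, 1.008]
contact_force: [0.6, -0.4, -0.2]
finger_gap: 0.0881
```

```bash
python3 - <<'E'
from h import *
delta([.57,.205,.29],yaw=45)
E
```

```text
tool [0.4461 0.334  0.2762] [-89.72  -0.19  57.78] t 1.7
delta [-0.1435 -0.0495 -0.5785] [-0.0008  0.0355  0.0004] rows 3.59
```

drive_tool(
  increments="-1 -0.04 -0.012 -0.15 0 0.009 0; -1 -0.04 -0.012 -0.15 0 0.009 0; -1 -0.03 -0.012 -0.15 0 0.009 0; -1 -0.02 -0.012 -0.13 0 0.009 0; -1 0 0 0 0 0 0",
)

```text
time_s: 2.2
tool_pos: [0.5697, 0.1847, 0.2921]
ee_rot: [-1.57, -0.005, 0.762]
contact_force: [0.9, -0.8, 0.0]
finger_gap: 0.0882
```

```bash
python3 - <<'E'
from h import *
s=env.get_state(); c=cam("wrist",s); im=env.snapshot("wrist"); cv2.imwrite("pics/w1.png",im[...,::-1])
print(s["tool_pos"],np.degrees(s["ee_rot"])); print(red(im))
for t in("spare_jar","marker","honey"):
    print(t,[(round(d["conf"],2),np.round(d["extent"],1).tolist()) for d in env.masks_of("wrist",t)])
print(proj(c,[[.58,.209,.076],[.491,.205,.087]]))
E
```

```text
[0.5696545  0.18469194 0.29205666] [-89.95859024  -0.29250094  43.64770159]
[(array([293.8, 178.8]), 955), (array([ 22.3, 272.5]), 603), (array([  8.2, 286.2]), 245)]
spare_jar [(0.79, [216.3, 110.0, 65.5, 53.1]), (0.67, [294.5, 175.1, 49.4, 62.9])]
marker [(0.24, [151.2, 408.6, 46.5, 22.9])]
honey [(0.93, [151.9, 409.6, 45.5, 20.9])]
[[304.4407582  172.89595816]
 [231.05680123 110.2800137 ]]
```

View pics/w1.png

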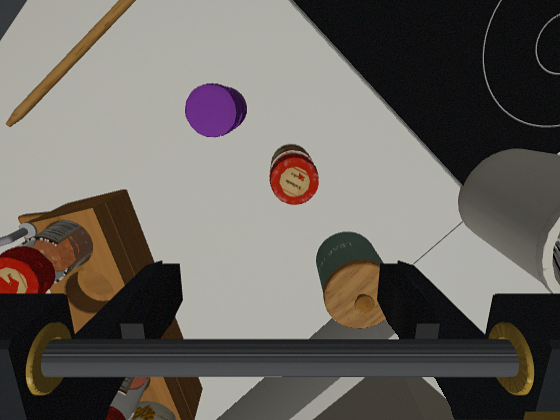

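The spare's cap shows at (294,178), the purple look-alike at (214,110) and the canister at (355,280). The empty pocket is at (92,292). With yaw 44° the open jaws clear both neighbours.

```bash
python3 - <<'E'
from h import *
c=cam("wrist");C={n:cam(n) for n in("scene","side")}
print(onz(c,(296,181),.106))
X,r=tri([(c,(294.5,177)),(C["scene"],(159.6,176.4)),(C["side"],(186,133.8))]);print(X,r)
p=onz(c,(296,181),.106)
delta([p[0],p[1],.20],yaw=44)
for k,a,b in (("p3hole",(92,292),None),):print(onz(c,a,.085))
E
```

```text
[0.56834712 0.21029671 0.106     ]
[0.57458075 0.2067741  0.0805404 ] [5.7, 2.4, 3.4]
tool [0.5651 0.1928 0.291 ] [-89.64  -0.26  44.38] t 2.4
delta [0.0472 0.3038 0.0323] [-0.001   0.0011  0.0007] rows 1.85
[ 0.50387689 -0.02273138  0.085     ]
```

drive_tool(
  increments="-1 0.024 0.14 0.016 0 0 0; -1 0.024 0.14 0.016 0 0 0; -1 0 0 0 0 0 0; -1 0 0 0 0 0 0",
)

```text
time_s: 2.8
tool_pos: [0.5663, 0.2184, 0.2074]
ee_rot: [-1.562, -0.009, 0.786]
contact_force: [-0.3, -1.0, 0.8]
finger_gap: 0.088
```

```bash
python3 - <<'E'
from h import *
for i in range(4):
    s=env.get_state(); c=cam("wrist",s); im=env.snapshot("wrist"); print(np.round(s["tool_pos"],4),np.degrees(s["ee_rot"]).round(2),red(im)[:2])
cv2.imwrite("pics/w2.png",im[...,::-1])
E
```

```text
[0.5663 0.2184 0.2074] [-89.5   -0.51  45.05] [(array([267.6, 243.5]), 1503)]
[0.566  0.2186 0.2073] [-89.48  -0.51  45.07] [(array([267.9, 244. ]), 1508)]
[0.5666 0.2182 0.208 ] [-89.52  -0.58  45.01] [(array([267.2, 242.6]), 1496)]
[0.5672 0.2177 0.2084] [-89.56  -0.64  44.96] [(array([266.8, 241. ]), 1504)]
```

View pics/w2.png

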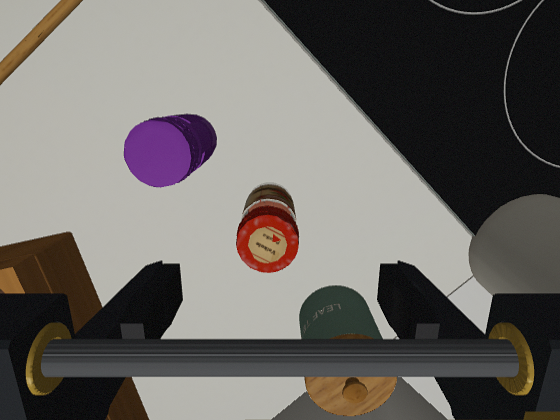

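The cap top sits at (268,243), radius 30 px. The jaws at columns 180–380 straddle it, with the purple jar clear at (160,150).

```bash
python3 - <<'E'
from h import *
s=env.get_state();c=cam("wrist",s)
p=onz(c,(267.5,242),.106);print(p, "radius px expected",363.8*.0225/np.linalg.norm(p-c[2]))
R=Rm([np.radians(-89.95),np.radians(-.29),np.radians(43.65)]);T=np.eye(4);T[:3,:3]=R;T[:3,3]=[.5696,.1847,.292];T=T@env.camera_model("wrist")["T_tool_cam"]
c1=(c[0],T[:3,:3],T[:3,3]);print(tri([(c1,(296,181)),(c,(267.5,242))]))
print(proj(c,[[*p[:2],0.]]))
delta([p[0],p[1],.20],yaw=45)
delta([p[0],p[1],.088],yaw=45)
E
```

```text
[0.57251991 0.20131783 0.106     ] radius px expected 32.53587295750392
(array([0.5737803 , 0.20086012, 0.10364093]), [0.7, 0.7])
[[269.79737885 201.74585412]]
tool [0.5676 0.2174 0.2085] [-89.58  -0.67  44.92] t 3.0
delta [-0.0266  0.0278 -0.0499] [-0.0012 -0.0002  0.0019] rows 0.38
tool [0.5676 0.2174 0.2085] [-89.58  -0.67  44.92] t 3.0
delta [-0.031   0.4011 -0.0526] [-0.0012 -0.0002  0.0019] rows 2.43
```

drive_tool(
  increments="-1 -0.028 0.06 -0.05 -0.001 0 0.002; -1 0 0.06 0 0 0 0; -1 0 0 0 0 0 0; -1 0 0 0 0 0 0; -1 0 0 0 0 0 0",
)

```text
time_s: 3.5
tool_pos: [0.5758, 0.1957, 0.1735]
ee_rot: [-1.575, -0.002, 0.781]
contact_force: [-0.8, 0.5, 0.2]
finger_gap: 0.088
```

```bash
python3 - <<'E'
from h import *
s=env.get_state();c=cam("wrist",s);im=env.snapshot("wrist");b=red(im);print(b)
h=cv2.cvtColor(im,cv2.COLOR_RGB2HSV)
m=(((h[...,0]<8)|(h[...,0]>172))&(h[...,1]>150)).astype(np.uint8);ys,xs=np.where(m[:,200:380]);print(xs.min()+200,xs.max()+200,ys.min(),ys.max())
cv2.imwrite("pics/w3.png",im[...,::-1])
delta([.573,.201,.0905],yaw=45)
print(proj(c,[[.573,.201,.106]]))
E
```

```text
[(array([282.6, 227.2]), 2126), (array([292.3, 223.7]), 46)]
246 319 171 263
tool [0.576  0.1958 0.1738] [-90.26  -0.13  44.73] t 3.55
delta [0.0044 0.2774 0.0208] [ 0.0007 -0.0008  0.0004] rows 1.67
[[283.51654646 229.74954988]]
```

drive_tool(
  increments="-1 0.002 0.1 0.01 0.0007 0 0; -1 0.001 0.08 0.01 0 0 0; -1 0 0.06 0 0 0 0; -1 0 0 0 0 0 0; -1 0 0 0 0 0 0",
)

```text
time_s: 4.05
tool_pos: [0.5761, 0.2018, 0.104]
ee_rot: [-1.574, -0.01, 0.781]
contact_force: [1.2, 0.3, 0.7]
finger_gap: 0.0881
```

```bash
python3 - <<'E'
from h import *
s=env.get_state();c=cam("wrist",s);im=env.snapshot("wrist");print(red(im));cv2.imwrite("pics/w4.png",im[...,::-1])
delta([.573,.201,.0905],yaw=45);print(proj(c,[[.573,.201,.106]]))
E
```

```text
[(array([237.1, 255.1]), 43), (array([273.2, 292.1]), 4035), (array([287.3, 290.7]), 87)]
tool [0.5761 0.2018 0.1041] [-90.18  -0.56  44.74] t 4.1
delta [-0.0095  0.0451  0.0056] [ 0.0005 -0.0007  0.0015] rows 0.28
[[274.31916633 299.26825992]]
```

View pics/w4.png

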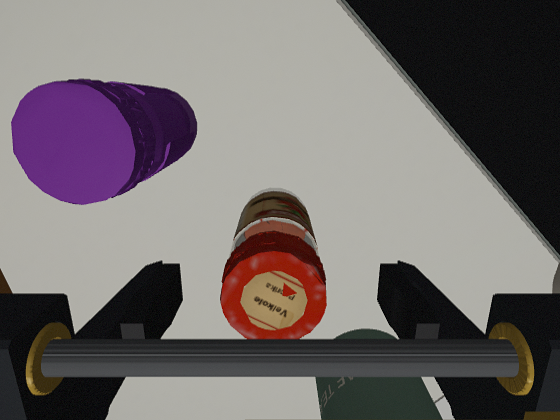

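The cap is centred at (274,295) between the open fingers, clear of the purple jar. I'll lower 13 mm and close.

drive_tool(
  increments="-1 -0.009 0.04 0.008 0 0 0.001; -1 0 0.01 0 0 0 0; -1 0 0 0 0 0 0; 1 0 0 0 0 0 0; 1 0 0 0 0 0 0; 1 0 0 0 0 0 0; 1 0 0 0 0 0 0; 1 0 0 0 0 0 0",
)

```text
time_s: 4.9
tool_pos: [0.5744, 0.2023, 0.0913]
ee_rot: [-1.576, -0.008, 0.781]
contact_force: [0.4, 0.0, 1.0]
finger_gap: 0.0506
```

drive_tool(
  increments="1 0 0 0 0 0 0; 1 0 0 0 0 0 0",
)

```text
time_s: 5.1
tool_pos: [0.5744, 0.2022, 0.0913]
ee_rot: [-1.576, -0.008, 0.781]
contact_force: [-0.3, 0.8, -0.9]
finger_gap: 0.0434
```

```bash
python3 - <<'E'
from h import *
delta([.573,.201,.0905],yaw=45);print(env.get_state()["finger_gap"])
E
```

```text
tool [0.5744 0.2022 0.0913] [-90.29  -0.45  44.74] t 5.1
delta [-0.0063  0.0028  0.0004] [ 0.0008 -0.0007  0.0013] rows 0.07
0.04342239636611756
```

drive_tool(
  increments="1 0 -0.1 0 0 0 0; 1 0 -0.16 0 0 0 0; 1 0 -0.16 0 0 0 0; 1 0 -0.16 0 0 0 0; 1 0 -0.12 0 0 0 0; 1 0 0 0 0 0 0",
)

```text
time_s: 5.7
tool_pos: [0.571, 0.2013, 0.3072]
ee_rot: [-1.574, -0.003, 0.781]
contact_force: [0.1, 0.1, -1.9]
finger_gap: 0.0436
```

```bash
python3 - <<'E'
from h import *
print(env.get_state()["finger_gap"]);delta([.55,.09,.305],yaw=59)
E
```

```text
0.0436439625698741
tool [0.571  0.2013 0.3072] [-90.18  -0.16  44.72] t 5.7
delta [-0.3108  0.007  -0.2142] [ 0.0005 -0.0397  0.0004] rows 2.26
```

drive_tool(
  increments="1 -0.1 0.001 -0.07 0 -0.013 0; 1 -0.1 0.001 -0.08 0 -0.013 0; 1 -0.1 0.001 -0.08 0 -0.013 0; 1 0 0 0 0 0 0; 1 0 0 0 0 0 0; 1 0 0 0 0 0 0",
)

```text
time_s: 6.3
tool_pos: [0.563, 0.0863, 0.3024]
ee_rot: [-1.571, -0.0, 1.037]
contact_force: [-0.5, 0.8, -1.7]
finger_gap: 0.0435
```

```bash
python3 - <<'E'
from h import *
s=env.get_state();c=cam("wrist",s);im=env.snapshot("wrist");print(red(im));cv2.imwrite("pics/w5.png",im[...,::-1])
np.savez("w5.npz",K=c[0],R=c[1],p=c[2])
print(s["finger_gap"],s["contact_force"]);delta([.507,-.034,.305],yaw=59)
print(proj(c,[[.507,-.034,.085]]))
E
```

```text
[(array([102.6, 144.9]), 2587), (array([277.1, 288.5]), 5304), (array([120.5, 271.4]), 1647), (array([329.2, 282.2]), 42), (array([295.4, 312.2]), 100)]
0.0434626356279012 [-0.51001077  0.7754787  -1.69402175]
tool [0.5629 0.0871 0.3023] [-8.999e+01 -2.000e-02  5.950e+01] t 6.35
delta [-0.4423 -0.0093 -0.0444] [-0.      0.0014  0.0001] rows 2.67
[[146.67851765 196.07097567]]
```

View pics/w5.png

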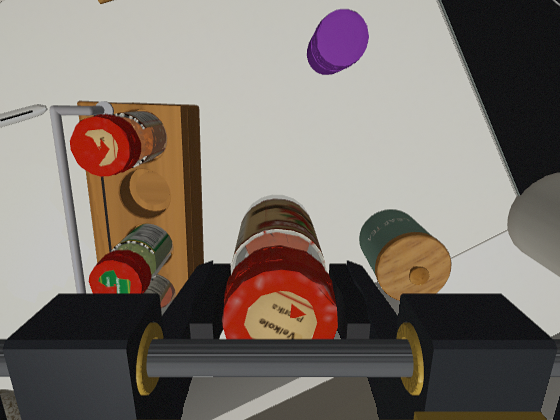

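The jar is held upright at (277,300). The empty pocket's rim is at (150,190), the pocket 4 cap at (101,146) and the pocket 2 cap (green label) at (119,280). The rail runs at column ~65.

```bash
python3 - <<'E'
from h import *
z=np.load("w5.npz");c=(z["K"],z["R"],z["p"]);C={n:cam(n) for n in("scene","side")}
a=onz(c,(101,146),.166);b=onz(c,(119,280),.166);h=onz(c,(150,190),.085);print(a,b,(a+b)/2,np.linalg.norm(a-b),h)
d=a-b;print("rack +y angle",np.degrees(np.arctan2(d[1],d[0])))
e1=onz(c,(181,106),.085);e2=onz(c,(189,275),.085);d=e1-e2;print(e1,e2,np.degrees(np.arctan2(d[1],d[0])))
im=cv2.imread("pics/w5.png")[80:300,40:260];im=cv2.resize(im,None,fx=3.4,fy=2.7,interpolation=cv2.INTER_CUBIC)[:600]
for u in range(60,260,20): cv2.putText(im,str(u),(int((u-40)*3.4),10),0,.35,(0,0,255))
for v in range(100,300,20): cv2.putText(im,str(v),(0,int((v-80)*2.7)),0,.35,(0,0,255))
cv2.imwrite("pics/w5c.png",im)
E
```

```text
[ 0.45706779 -0.00277987  0.166     ] [ 0.54982766 -0.05904123  0.166     ] [ 0.50344772 -0.03091055  0.166     ] 0.10848840013658562 [ 0.50369582 -0.02746607  0.085     ]
rack +y angle 148.76205858284789
[0.45425366 0.04465629 0.085     ] [ 0.59939064 -0.04745128  0.085     ] 147.59976545076896
```

View pics/w5c.png

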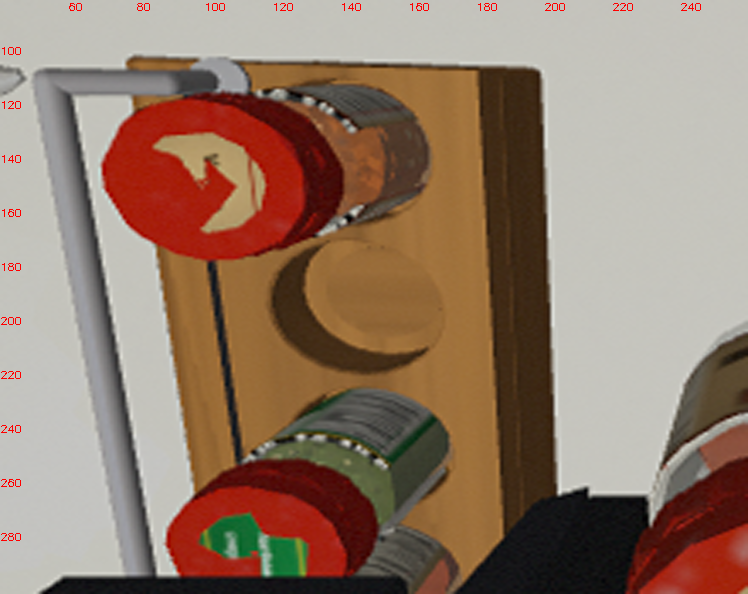

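```bash
python3 - <<'E'
from h import *
z=np.load("w5.npz");c=(z["K"],z["R"],z["p"])
h=onz(c,(145.5,193),.085);print("hole",h)
a=onz(c,(100,145),.166);b=onz(c,(118.5,280.5),.166);print((a+b)/2,a,b)
C={n:cam(n) for n in("scene","side")}
# back edge check: hole + 39mm along rack x
for n in C: print(n,proj(C[n],h))
delta([.5055,-.031,.305],yaw=58.7)
E
```

```text
hole [ 0.50389015 -0.03311529  0.085     ]
[ 0.50305605 -0.03131273  0.166     ] [ 0.45613144 -0.00294871  0.166     ] [ 0.54998065 -0.05967675  0.166     ]
scene [[223.00373606 220.93612395]]
side [[228.84693916 197.70176067]]
tool [0.5629 0.0871 0.3023] [-8.999e+01 -2.000e-02  5.950e+01] t 6.35
delta [-0.4362 -0.0093 -0.035 ] [-0.      0.0022  0.0001] rows 2.63
```

drive_tool(
  increments="1 -0.14 -0.003 -0.012 0 0.001 0; 1 -0.14 -0.003 -0.012 0 0.001 0; 1 -0.12 -0.003 -0.01 0 0 0; 1 0 0 0 0 0 0; 1 0 0 0 0 0 0; 1 0 0 0 0 0 0",
)

```text
time_s: 6.95
tool_pos: [0.5096, -0.0154, 0.3029]
ee_rot: [-1.568, -0.002, 1.038]
contact_force: [0.2, 0.7, -0.9]
finger_gap: 0.0436
```

```bash
cat > rel.py <<'E'
from h import *
C={n:cam(n) for n in("scene","side")}
I={n:env.snapshot(n) for n in C}
B={n:red(I[n]) for n in C}
for n in C: print(n,[(x[0].tolist(),x[1]) for x in B[n]])
for n in I: cv2.imwrite(f"pics/rel_{n}.png",I[n][...,::-1])
s=env.get_state();c=cam("wrist",s);im=env.snapshot("wrist");cv2.imwrite("pics/relw.png",im[...,::-1]);print("w",red(im))
x0=s["tool_pos"];print("held cap pred",proj(c,x0+Rm(s["ee_rot"])@[0,-.0147,0]))
print("p2,p4 pred",proj(c,[[.550,-.0597,.166],[.456,-.003,.166],[.504,-.033,.085]]).round(1).tolist())
delta([.5035,-.0325,.25],yaw=58.7);print(s["finger_gap"],s["contact_force"])
E
python3 rel.py
```

```text
scene [([257.8, 187.5], 85), ([239.7, 196.5], 118), ([201.7, 217.0], 151)]
side [([269.8, 175.1], 128), ([248.5, 180.3], 164), ([205.8, 191.4], 191)]
w [(array([254.4, 138.4]), 2263), (array([292.2, 254.6]), 53), (array([272.2, 259.9]), 49), (array([246.4, 267.9]), 120), (array([278.5, 301.2]), 3548), (array([295.4, 312.1]), 104)]
held cap pred [[280.95350733 321.57236176]]
p2,p4 pred [[257.8, 274.6], [256.7, 137.5], [261.1, 188.0]]
tool [ 0.5097 -0.0152  0.3029] [-89.86  -0.09  59.51] t 7.1
delta [-0.0605  0.1761 -0.012 ] [-0.0004  0.0023  0.0002] rows 1.12
0.04295379874411821 [-0.54806128 -0.23150129 -0.49687834]
```

drive_tool(
  increments="1 -0.055 0.04 -0.01 0 0.002 0; 1 -0.006 0.04 0 0 0 0; 1 0 0 0 0 0 0; 1 0 0 0 0 0 0; 1 0 0 0 0 0 0",
)

```text
time_s: 7.6
tool_pos: [0.5047, -0.0282, 0.2777]
ee_rot: [-1.568, -0.003, 1.032]
contact_force: [0.1, 0.3, -0.5]
finger_gap: 0.0437
```

```bash
python3 rel.py|tail -6
```

```text
w [(array([272. , 138.3]), 2726), (array([272.4, 259.9]), 47), (array([244.7, 268.6]), 105), (array([278.4, 301.2]), 3548), (array([295.4, 312.2]), 103)]
held cap pred [[280.96669268 321.56312125]]
p2,p4 pred [[275.0, 286.7], [275.0, 137.1], [274.9, 191.5]]
tool [ 0.5047 -0.0285  0.2779] [-89.88  -0.17  59.13] t 7.75
delta [-0.0138  0.093  -0.0035] [-0.0003  0.0012  0.0005] rows 0.56
0.043522698203038813 [-0.50771859  0.38582697 -0.37507693]
```

View pics/relw.png

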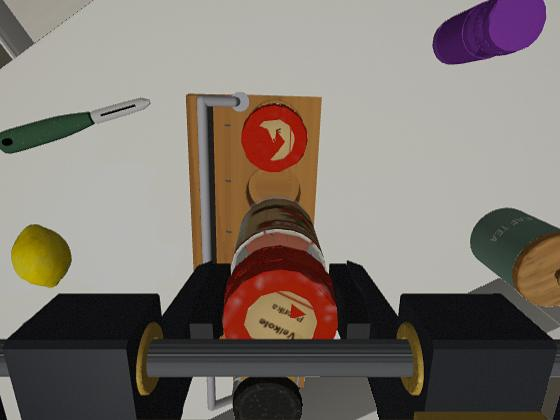

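The held jar (280,300) hangs in front of the empty pocket, whose rim is visible at (274,190). The pocket 4 cap is at (274,138), within 1 px of the prediction. Next I'll check how the held jar's base sits in the tool.

```bash
python3 - <<'E'
from h import *
s=env.get_state();c=cam("wrist",s);R=Rm(s["ee_rot"]);x0=s["tool_pos"]
t=np.linspace(0,2*np.pi,60)
for y,r in((.0913,.021),(-.0147,.0225)):
    P=proj(c,x0+(np.c_[r*np.cos(t),0*t+y,r*np.sin(t)])@R.T);print(y,P.min(0).round(1),P.max(0).round(1))
P=proj(c,[.504,-.033,.085]+.025*np.c_[np.cos(t),np.sin(t),0*t]);print("hole",P.min(0).round(1),P.max(0).round(1))
im=cv2.imread("pics/relw.png")[80:350,170:370];cv2.imwrite("pics/c1.png",cv2.resize(im[:,:],None,fx=3,fy=2.2,interpolation=cv2.INTER_CUBIC))
E
```

```text
0.0913 [248.1 194.7] [313. 256.]
-0.0147 [220.  266.1] [341.9 371.7]
hole [247.8 164.2] [302.4 217.4]
```

View pics/c1.png

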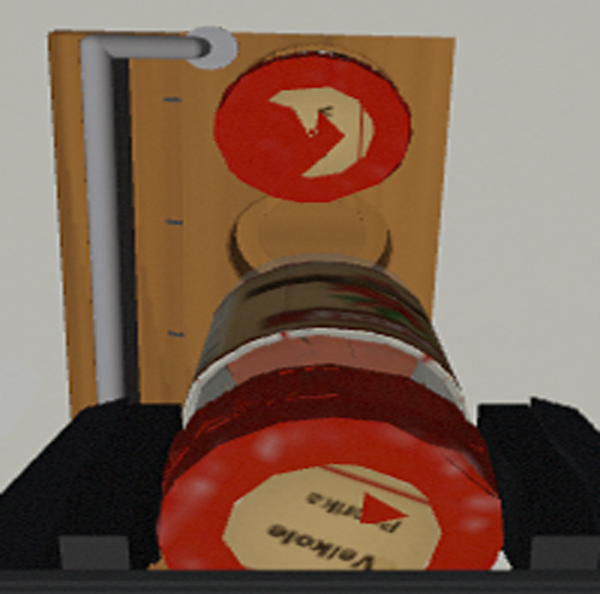

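drive_tool(
  increments="1 -0.014 0.08 -0.008 0 0.001 0; 1 0 0.1 0 0 0 0; 1 0 0.06 0 0 0 0; 1 0 0 0 0 0 0; 1 0 0 0 0 0 0",
)

```text
time_s: 8.25
tool_pos: [0.5074, -0.0325, 0.2066]
ee_rot: [-1.574, -0.007, 1.027]
contact_force: [0.6, 0.4, -0.9]
finger_gap: 0.0435
```

```bash
python3 - <<'E'
from h import *
delta([.5045,-.034,.1513],yaw=58.7)
E
```

```text
tool [ 0.5074 -0.0325  0.2066] [-90.16  -0.39  58.82] t 8.25
delta [-0.0106  0.1841  0.0063] [0.0005 0.0003 0.0011] rows 1.11
```

drive_tool(
  increments="1 -0.01 0.04 0.006 0.0005 0 0.001; 1 -0.001 0.04 0 0 0 0; 1 0 0 0 0 0 0; 1 0 0 0 0 0 0",
)

```text
time_s: 8.65
tool_pos: [0.5057, -0.0343, 0.183]
ee_rot: [-1.574, -0.002, 1.027]
contact_force: [-0.2, -0.4, -1.1]
finger_gap: 0.0439
```

```bash
python3 - <<'E'
from h import *
delta([.5045,-.034,.1513],yaw=58.7)
c=cam("wrist");im=env.snapshot("wrist");cv2.imwrite("pics/c2.png",cv2.resize(im[60:350,170:400,::-1],None,fx=3,fy=2,interpolation=cv2.INTER_CUBIC))
E
```

```text
tool [ 0.5057 -0.0343  0.183 ] [-90.16  -0.14  58.84] t 8.65
delta [-0.0013  0.1057  0.0042] [0.0005 0.0004 0.0004] rows 0.63
```

View pics/c2.png

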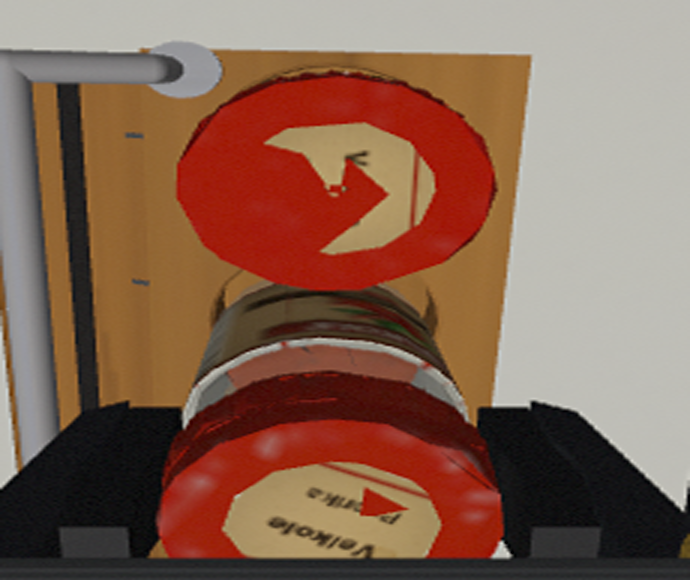

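The base is just over the rim and about 2 mm to the right of the hole's middle (hole 212–437, jar axis 331). I'll shift left slightly and go in.

drive_tool(
  increments="1 -0.006 0.03 0.003 0.0005 0 0; 1 -0.001 0.03 0 0 0 0; 1 0 0.02 0 0 0 0; 1 0 0 0 0 0 0; 1 0 0 0 0 0 0",
)

```text
time_s: 9.2
tool_pos: [0.5042, -0.0355, 0.1572]
ee_rot: [-1.571, -0.003, 1.027]
contact_force: [0.7, -1.3, -0.8]
finger_gap: 0.0431
```

```bash
python3 - <<'E'
from h import *
delta([.5045,-.034,.1513],yaw=58.7)
E
```

```text
tool [ 0.5042 -0.0355  0.1572] [-90.01  -0.19  58.85] t 9.2
delta [0.0049 0.0198 0.0017] [0.     0.0004 0.0005] rows 0.12
```

drive_tool(
  increments="1 0 0.012 0 0 0 0; 1 0 0 0 0 0 0; 1 0 0.006 0 0 0 0; 1 0 0 0 0 0 0",
)

```text
time_s: 9.6
tool_pos: [0.5044, -0.0355, 0.1517]
ee_rot: [-1.571, -0.004, 1.027]
contact_force: [-0.7, 0.2, -0.5]
finger_gap: 0.0434
```

drive_tool(
  increments="1 0 0.006 0 0 0 0; 1 0 0 0 0 0 0",
)

```text
time_s: 9.8
tool_pos: [0.5058, -0.0362, 0.1516]
ee_rot: [-1.574, -0.005, 1.027]
contact_force: [0.1, 1.5, -0.9]
finger_gap: 0.0434
```

drive_tool(
  increments="1 0 0.008 0 0 0 0; 1 0 0 0 0 0 0",
)

```text
time_s: 10.0
tool_pos: [0.5074, -0.0368, 0.1517]
ee_rot: [-1.577, -0.007, 1.026]
contact_force: [-1.3, 0.5, -0.8]
finger_gap: 0.0441
```

The height holds at 0.1516 m although I commanded it lower, and seating was predicted at 0.1513. The jar is on the pocket floor, so I'll release.

drive_tool(
  increments="-0.5 0 0 0 0 0 0; -0.5 0 0 0 0 0 0; -0.5 0 0 0 0 0 0; -0.5 0 0 0 0 0 0",
)

```text
time_s: 10.4
tool_pos: [0.5074, -0.0367, 0.1514]
ee_rot: [-1.577, -0.007, 1.026]
contact_force: [-0.2, -0.6, -0.2]
finger_gap: 0.0663
```

drive_tool(
  increments="-0.5 0 -0.05 0 0 0 0; -0.5 0 -0.12 0 0 0 0; -0.5 0 -0.16 0 0 0 0; -0.5 0 -0.14 0 0 0 0; -0.5 0 0 0 0 0 0",
)

```text
time_s: 10.9
tool_pos: [0.5049, -0.037, 0.2954]
ee_rot: [-1.573, -0.003, 1.026]
contact_force: [-0.4, 0.3, -0.7]
finger_gap: 0.0661
```

```bash
python3 rel.py
```

```text
scene [([257.8, 187.7], 85), ([239.7, 196.6], 117), ([221.9, 207.4], 95), ([201.7, 217.2], 153)]
side [([269.7, 175.2], 129), ([248.5, 180.2], 165), ([228.2, 186.2], 126), ([205.7, 191.4], 189)]
w [(array([284.4, 133.6]), 2497), (array([280.8, 212.1]), 1356), (array([280.4, 249.1]), 50), (array([281., 279.]), 1627), (array([280.7, 327.7]), 500)]
held cap pred [[280.96508201 321.55473844]]
p2,p4 pred [[286.9, 276.3], [287.6, 132.3], [284.7, 186.3]]
tool [ 0.5016 -0.0366  0.2897] [-89.64   0.14  58.82] t 11.05
delta [0.0154 0.1322 0.0008] [-0.001   0.0003 -0.0004] rows 0.8
0.06561176369745217 [-0.87572655 -0.22805944  0.04809723]
```

View pics/relw.png

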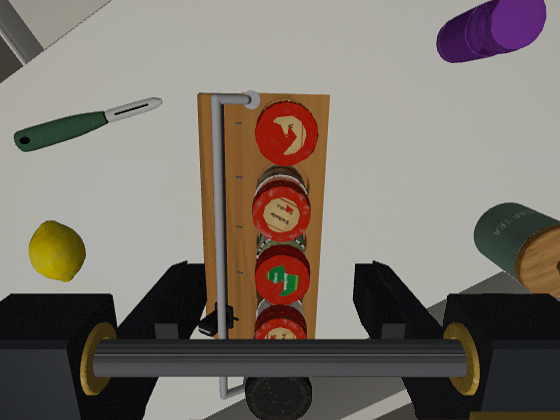

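The added jar stands upright in line with its neighbours: caps at (286,133), (282,211), (282,276) and (281,327), and the scene and side blobs agree. The marker fin is at about (222,320), beside the rail. Next I'll locate the rack frame and the fin.

```bash
cat > rack.py <<'E'
from h import *
yaw=np.radians(58.7);XH=np.array([np.cos(yaw),np.sin(yaw),0]);YH=np.array([-np.sin(yaw),np.cos(yaw),0]);ZH=np.array([0,0,1.])
P3=np.array([.5045,-.0345,0]);O=P3-.067*YH
N=-.5*XH+.866025*ZH
RT=np.stack([-YH,-N,.866025*XH+.5*ZH],1)   # tool axes at marker
def fin(m,out=.024): return O-.066*XH+(m-.140)*YH+.030*ZH+out*N
def tcp(m,out): return fin(m,out-.005)
E
python3 - <<'E'
from rack import *
C={n:cam(n) for n in("scene","side")}
L={}
for k,u,v in(("p1",(257.8,187.7),(269.7,175.2)),("p2",(239.7,196.6),(248.5,180.2)),("p3",(221.9,207.4),(228.2,186.2)),("p4",(201.7,217.2),(205.7,191.4))):
    X,r=tri([(C["scene"],u),(C["side"],v)]);L[k]=X;d=X-O;print(k,X.round(4),r,"rack x,y",(d@XH*1e3).round(1),(d@YH*1e3).round(1))
for n in("scene","side","wrist"):
    s=env.get_state();c=cam(n,s);env.snapshot(n)
    for t in("marker","marker_fin"):
        for d in env.masks_of(n,t)[:2]:
            ys,xs=np.where(d["pixels"]);uv=(xs.mean(),ys.mean())
            ms=np.linspace(0,.27,541);e=[np.hypot(*(proj(c,fin(m,.022))[0]-uv)) for m in ms];i=int(np.argmin(e))
            print(n,t,round(d["conf"],2),np.round(uv,1),len(xs),"m",ms[i].round(4),"err px",round(e[i],1))
print(np.linalg.det(RT), tcp(.04,.12))
E
```

```text
p1 [ 0.6041 -0.0918  0.1381] [0.4, 0.4] rack x,y 2.8 -47.9
p2 [ 0.5537 -0.0632  0.146 ] [0.4, 0.4] rack x,y 1.1 10.1
p3 [ 0.5087 -0.0335  0.1405] [0.6, 0.6] rack x,y 3.1 63.9
p4 [ 0.4584 -0.0034  0.1471] [0.4, 0.4] rack x,y 2.7 122.5
scene marker_fin 0.39 [239.3 201.4] 495 m 0.143 err px 40.4
side marker_fin 0.73 [379.1 325.5] 1281 m 0.0 err px 137.0
side marker_fin 0.53 [298.3 211.2] 107 m 0.0365 err px 0.7
wrist marker 0.84 [215.8 323.2] 599 m 0.0365 err px 2.5
wrist marker 0.25 [248.4 210.4] 18090 m 0.173 err px 36.2
wrist marker_fin 0.88 [215.9 324.1] 489 m 0.0355 err px 2.5
0.9999993006250002 [ 0.58303401 -0.22678536  0.12959287]
```

```bash
python3 - <<'E'
from rack import *
t=tcp(.036,.20);print(t);delta([t[0],t[1],.29],R=RT)
E
```

```text
[ 0.56567109 -0.26304179  0.19887488]
tool [ 0.5019 -0.0368  0.29  ] [-89.65   0.15  58.8 ] t 11.5
delta [-0.5349 -0.0022 -0.5725] [ 0.0648  0.2437 -0.0664] rows 10.93
```

drive_tool(
  increments="-1 -0.1 0 -0.11 0 0 0; -1 -0.1 0 -0.11 0 0 0; -1 -0.1 0 -0.11 0 0 0; -1 -0.1 0 -0.11 0 0 0; -1 -0.08 0 -0.08 0 0 0; -1 0 0 0 0.006 0.0225 -0.0061; -1 0 0 0 0.006 0.0225 -0.0061; -1 0 0 0 0.006 0.0225 -0.0061",
)

```text
time_s: 12.3
tool_pos: [0.5646, -0.2454, 0.2873]
ee_rot: [-1.432, -0.082, 0.606]
contact_force: [-0.1, -0.1, 0.5]
finger_gap: 0.0881
```

drive_tool(
  increments="-1 0 0 0 0.006 0.0225 -0.0061; -1 0 0 0 0.006 0.0225 -0.0061; -1 0 0 0 0.006 0.0225 -0.0061; -1 0 0 0 0.006 0.0225 -0.0061; -1 0 0 0 0.006 0.0225 -0.0061; -1 0 0 0 0.006 0.0225 -0.0061; -1 0 0 0 0 0 0",
)

```text
time_s: 13.0
tool_pos: [0.5644, -0.2478, 0.2849]
ee_rot: [-1.128, -0.053, -0.27]
contact_force: [-0.5, -0.2, 0.6]
finger_gap: 0.0881
```

```bash
python3 - <<'E'
from rack import *
delta(tcp(.036,.20),R=RT);print(env.get_state()["joint_pos"].round(2))
E
```

```text
tool [ 0.5644 -0.2478  0.2849] [-64.63  -3.05 -15.44] t 13.0
delta [ 0.0022  0.2391 -0.1663] [ 0.0116  0.0429 -0.013 ] rows 1.94
[ 0.2   0.55  0.52  1.6  -0.73  1.29  0.71]
```

drive_tool(
  increments="-1 0 0 -0.05 0.006 0.022 -0.0065; -1 0 0.05 -0.05 0.005 0.02 -0.0065; -1 0 0.06 -0.06 0 0 0; -1 0 0.05 0 0 0 0; -1 0 0 0 0 0 0; -1 0 0 0 0 0 0",
)

```text
time_s: 13.6
tool_pos: [0.5631, -0.2641, 0.2197]
ee_rot: [-1.052, -0.01, -0.524]
contact_force: [0.5, -0.6, 0.1]
finger_gap: 0.0881
```

```bash
cat > mk.py <<'E'
from rack import *
import sys
def look(tag):
    s=env.get_state();c=cam("wrist",s);im=env.snapshot("wrist");cv2.imwrite(f"pics/{tag}.png",im[...,::-1])
    for t in("marker","marker_fin"):
        for d in env.masks_of("wrist",t)[:2]:
            ys,xs=np.where(d["pixels"]);uv=(xs.mean(),ys.mean());ms=np.linspace(0,.27,541);e=[np.hypot(*(proj(c,fin(m,.022))[0]-uv)) for m in ms];i=int(np.argmin(e))
            print(t,round(d["conf"],2),np.round(uv,1),d["extent"],"m",ms[i].round(4),"err px",round(e[i],1))
    for m in (.036,): print("pred fin tip/base",proj(c,[fin(m,.04),fin(m,.024),fin(m,0)]).round(1).tolist())
    print("grasp pt px",proj(c,s["tool_pos"]-.005*Rm(s["ee_rot"])[:,1]))
look(sys.argv[1])
delta(tcp(float(sys.argv[2]),float(sys.argv[3])),R=RT)
E
python3 mk.py m1 .036 .1
```

```text
marker 0.76 [283.5 197. ] [282.6, 193.6, 34.1, 46.5] m 0.035 err px 1.6
marker_fin 0.64 [283.4 197.2] [281.9, 196.9, 28.3, 40.1] m 0.035 err px 1.8
pred fin tip/base [[282.3, 200.7], [282.2, 195.9], [282.1, 189.6]]
grasp pt px [[280.951518  303.2132867]]
tool [ 0.5632 -0.2643  0.2203] [-60.28  -0.63 -30.09] t 13.75
delta [ 0.0044  0.3992 -0.0271] [ 0.0008  0.0038 -0.0001] rows 2.4
```

drive_tool(
  increments="-1 0.004 0.12 -0.013 0 0.003 0; -1 0.001 0.13 -0.01 0 0.001 0; -1 0 0.11 0 0 0 0; -1 0 0 0 0 0 0; -1 0 0 0 0 0 0",
)

```text
time_s: 14.25
tool_pos: [0.594, -0.2265, 0.1268]
ee_rot: [-1.053, -0.011, -0.546]
contact_force: [-0.1, -0.1, 0.9]
finger_gap: 0.088
```

```bash
python3 mk.py m2 .0352 .026
```

```text
marker 0.56 [273.2 231.6] [275.2, 230.8, 42.8, 65.2] m 0.0345 err px 1.4
marker_fin 0.82 [273.1 231.7] [272.8, 231.2, 38.7, 61.4] m 0.0345 err px 1.5
marker_fin 0.55 [171.3 189.6] [183.8, 153.1, 367.5, 233.2] m 0.0995 err px 40.5
pred fin tip/base [[270.5, 240.8], [270.9, 231.3], [271.3, 219.2]]
grasp pt px [[280.92185198 303.18140334]]
tool [ 0.5941 -0.227   0.1274] [-60.3   -0.68 -31.33] t 14.4
delta [-0.019   0.2976 -0.0108] [0.0008 0.0009 0.0017] rows 1.79
```

View pics/m2.png

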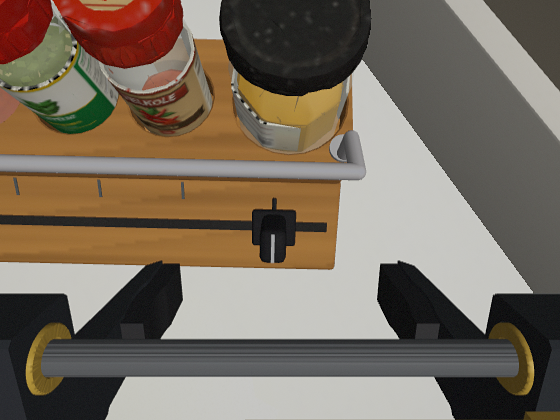

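The fin stands at (273,240) with a white line at its middle. The board ticks for pockets 3, 2 and 1 are at columns 16, 99 and 182. The rail clears the fingers. I'll go in and pinch.

drive_tool(
  increments="-1 -0.017 0.06 -0.01 0.0008 0.001 0.0017; -1 0 0.09 -0.001 0 0 0; -1 0 0.08 0 0 0 0; -1 0 0 0 0 0 0; -1 0 0 0 0 0 0",
)

```text
time_s: 14.9
tool_pos: [0.6071, -0.2005, 0.0662]
ee_rot: [-1.048, -0.004, -0.551]
contact_force: [0.3, -0.8, 0.8]
finger_gap: 0.0879
```

```bash
python3 mk.py m3 .0345 .026
```

```text
marker 0.56 [277.4 273.1] [279.6, 272.4, 61.1, 99.9] m 0.0345 err px 2.4
marker 0.23 [305.1  69.5] [312.9, 84.5, 237.1, 168.9] m 0.021 err px 201.1
marker_fin 0.55 [277.1 273.1] [276.4, 272.6, 57.1, 97.3] m 0.0345 err px 2.4
marker_fin 0.52 [195.3 205. ] [215.8, 162.4, 430.2, 318.5] m 0.072 err px 66.2
pred fin tip/base [[273.8, 290.4], [274.1, 272.7], [274.4, 251.6]]
grasp pt px [[280.89726746 303.16165796]]
tool [ 0.6074 -0.2008  0.0669] [-60.03  -0.32 -31.6 ] t 15.05
delta [-0.0066  0.0742  0.004 ] [ 0.0001 -0.0003  0.0012] rows 0.45
```

drive_tool(
  increments="-1 -0.007 0.04 0.004 0 0 0.001; -1 0 0.04 0 0 0 0; -1 0 0 0 0 0 0; -1 0 0 0 0 0 0",
)

```text
time_s: 15.45
tool_pos: [0.6135, -0.1889, 0.0466]
ee_rot: [-1.048, -0.002, -0.549]
contact_force: [0.4, 0.2, -1.0]
finger_gap: 0.0882
```

```bash
python3 mk.py m4 .0345 .026
```

```text
marker 0.94 [278.4 295.6] [279.0, 292.6, 68.7, 92.4] m 0.0345 err px 5.3
marker_fin 0.62 [278.6 295.4] [278.4, 293.0, 66.5, 89.6] m 0.0345 err px 5.5
pred fin tip/base [[274.5, 328.0], [274.9, 303.6], [275.4, 275.5]]
grasp pt px [[280.89524019 303.16489684]]
tool [ 0.6135 -0.1892  0.047 ] [-60.03  -0.15 -31.48] t 15.6
delta [-0.0032 -0.0052 -0.0007] [ 0.0001 -0.0002  0.0006] rows 0.04
```

drive_tool(
  increments="1 -0.002 0 0 0 0 0; 1 0 0 0 0 0 0; 1 0 0 0 0 0 0; 1 0 0 0 0 0 0; 1 0 0 0 0 0 0; 1 0 0 0 0 0 0; 1 0 0 0 0 0 0; 1 0 0 0 0 0 0",
)

```text
time_s: 16.4
tool_pos: [0.613, -0.1898, 0.0477]
ee_rot: [-1.048, -0.004, -0.55]
contact_force: [-0.5, 0.7, -0.4]
finger_gap: 0.0284
```

drive_tool(
  increments="1 0 0 0 0 0 0; 1 0 0 0 0 0 0; 1 0 0 0 0 0 0",
)

```text
time_s: 16.7
tool_pos: [0.613, -0.1898, 0.0477]
ee_rot: [-1.048, -0.004, -0.55]
contact_force: [-0.2, -0.1, -0.2]
finger_gap: 0.0288
```

```bash
python3 mk.py m5 .207 .025
```

```text
marker 0.66 [279.2 294.4] [279.7, 291.8, 65.0, 97.3] m 0.0345 err px 4.1
marker_fin 0.88 [279.1 294.7] [278.8, 293.3, 62.3, 95.2] m 0.0345 err px 3.8
pred fin tip/base [[274.6, 324.9], [274.9, 301.1], [275.3, 273.5]]
grasp pt px [[280.89732966 303.16351545]]
tool [ 0.613  -0.1898  0.0477] [-60.05  -0.22 -31.54] t 16.85
delta [-0.578  -0.0015 -0.0008] [ 0.0001 -0.0003  0.0009] rows 3.47
```

The gap stopped at 28.8 mm, so the tips hold the wider carriage and not the 16 mm fin. I'll open a little, back off 6 mm and pinch again.

drive_tool(
  increments="-0.1 0 0 0 0 0 0; -0.1 0 0 0 0 0 0; -0.1 0 -0.02 0 0 0 0; -0.1 0 -0.004 0 0 0 0; 1 0 0 0 0 0 0; 1 0 0 0 0 0 0; 1 0 0 0 0 0 0; 1 0 0 0 0 0 0",
)

```text
time_s: 17.65
tool_pos: [0.611, -0.1933, 0.0547]
ee_rot: [-1.048, -0.004, -0.55]
contact_force: [-0.3, -0.5, -0.3]
finger_gap: 0.0183
```

drive_tool(
  increments="1 0 0 0 0 0 0; 1 0 0 0 0 0 0; 1 0 0 0 0 0 0",
)

```text
time_s: 17.95
tool_pos: [0.611, -0.1933, 0.0547]
ee_rot: [-1.048, -0.004, -0.551]
contact_force: [-0.9, 0.4, 0.7]
finger_gap: 0.0157
```

```bash
python3 mk.py m6 .207 .031
```

```text
marker 0.75 [279.4 291.6] [281.6, 287.6, 64.5, 100.1] m 0.034 err px 3.2
marker_fin 0.64 [279.  291.9] [280.1, 290.2, 61.9, 101.1] m 0.034 err px 3.6
marker_fin 0.15 [191.4 207.7] [227.1, 168.1, 450.9, 336.2] m 0.071 err px 81.2
pred fin tip/base [[274.5, 312.1], [274.8, 290.8], [275.1, 265.7]]
grasp pt px [[280.89620219 303.16184966]]
tool [ 0.611  -0.1933  0.0547] [-60.04  -0.23 -31.58] t 18.1
delta [-0.5784  0.0052 -0.001 ] [ 0.0001 -0.0004  0.0009] rows 3.47
```

drive_tool(
  increments="1 -0.08 0.001 0 0 0 0.0005; 1 -0.12 0.001 0 0 0 0; 1 -0.12 0.001 0 0 0 0; 1 -0.1 0.001 0 0 0 0; 1 0 0 0 0 0 0; 1 0 0 0 0 0 0",
)

```text
time_s: 18.7
tool_pos: [0.506, -0.1262, 0.0547]
ee_rot: [-1.047, -0.011, -0.552]
contact_force: [2.5, -0.3, -3.7]
finger_gap: 0.0159
```

```bash
python3 mk.py m7 .207 .031; python3 -c "
from h import *;s=env.get_state();print(s['finger_gap'],s['contact_force'])"
```

```text
marker 0.61 [279.5 292.1] [281.1, 287.4, 67.4, 101.7] m 0.1585 err px 3.1
marker_fin 0.93 [279.4 291.7] [279.5, 289.5, 57.0, 102.7] m 0.1585 err px 3.5
pred fin tip/base [[602.6, 317.5], [570.0, 295.8], [531.7, 270.2]]
grasp pt px [[280.9133612  303.15725462]]
tool [ 0.5062 -0.1263  0.0546] [-59.96  -0.63 -31.58] t 18.85
delta [-0.164   0.0018 -0.0074] [-0.0001  0.0002  0.0019] rows 0.98
0.01563318769561176 [-1.77651175  0.34849081  2.30343282]
```

drive_tool(
  increments="1 -0.07 0 -0.002 0 0 0.0005; 1 -0.06 0 -0.002 0 0 0.0005; 1 -0.02 0 0 0 0 0; 1 0 0 0 0 0 0; 1 0 0 0 0 0 0",
)

```text
time_s: 19.35
tool_pos: [0.4736, -0.1055, 0.0546]
ee_rot: [-1.044, -0.014, -0.549]
contact_force: [-3.4, 1.0, 3.8]
finger_gap: 0.0156
```

```bash
python3 mk.py m8 .207 .031; python3 - <<'E'
from rack import *
# tick marks: dark vertical strokes on wooden board above the slot; jar cap centre above
s=env.get_state();c=cam("wrist",s);im=env.snapshot("wrist")
print("caps",red(im))
g=cv2.cvtColor(im,cv2.COLOR_RGB2GRAY).astype(int)
for d in (.014,.018,.022,.026):
    row=[]
    for m in np.arange(.12,.29,.0005):
        u=proj(c,fin(m,0)+d*(.866*XH+.5*ZH))[0];x,y=np.round(u).astype(int)
        row.append((m,g[y,x] if 0<=x<560 and 0<=y<420 else 255))
    row=np.array(row);v=row[:,1];dark=v<np.median(v)-35
    print(d,row[dark][:,0].round(4).tolist()[:40])
E
```

```text
marker 0.82 [279.3 291.8] [282.2, 286.8, 64.2, 100.0] m 0.197 err px 5.4
marker_fin 0.7 [279.4 291.8] [279.1, 287.6, 60.0, 103.6] m 0.197 err px 5.4
pred fin tip/base [[702.5, 320.4], [660.1, 298.6], [610.1, 272.9]]
grasp pt px [[280.92368137 303.15320243]]
tool [ 0.4736 -0.1056  0.0546] [-59.82  -0.8  -31.44] t 19.5
delta [-0.0352  0.0018 -0.0098] [-0.0005  0.0008  0.0021] rows 0.22
caps [(array([74.7, 49. ]), 472), (array([247.9,  11.5]), 3208), (array([505. ,  11.6]), 2728), (array([89.6, 78.2]), 543), (array([70.6, 83.2]), 49), (array([ 69.7, 117.7]), 399)]
0.014 [0.195, 0.1955, 0.196, 0.1965, 0.197, 0.1975, 0.198]
0.018 [0.1515, 0.153, 0.195, 0.1955, 0.196, 0.1965, 0.197, 0.1975, 0.198, 0.2075, 0.2085]
0.022 [0.2075, 0.208, 0.2085, 0.263, 0.2635, 0.264, 0.2645]
0.026 []
```

The board ticks read 0.208, 0.152 and 0.264 in my frame, which is 1 mm off nominal, so I'll aim at the pocket 3 tick. About 11.5 mm is left.

drive_tool(
  increments="1 -0.038 0 -0.002 0 0 0.0005; 1 0 0 0 0 0 0; 1 0 0 0 0 0 0",
)

```text
time_s: 19.85
tool_pos: [0.4648, -0.1, 0.0546]
ee_rot: [-1.043, -0.014, -0.548]
contact_force: [2.9, 0.6, -1.2]
finger_gap: 0.0159
```

```bash
python3 mk.py m9 .208 .031
```

```text
marker 0.95 [279.1 291.7] [281.1, 287.1, 65.1, 103.4] m 0.2075 err px 5.9
marker_fin 0.94 [279.3 291.9] [280.3, 287.2, 63.4, 100.8] m 0.2075 err px 5.7
marker_fin 0.62 [542.2 112.3] [538.4, 111.2, 41.5, 82.7] m 0.095 err px 184.8
pred fin tip/base [[729.0, 321.2], [684.0, 299.3], [631.0, 273.6]]
grasp pt px [[280.92656983 303.15385379]]
tool [ 0.4648 -0.1     0.0546] [-59.77  -0.79 -31.35] t 20.0
delta [-0.0037  0.0019 -0.0105] [-0.0006  0.001   0.002 ] rows 0.1
```

drive_tool(
  increments="0 0 0 0 0 0 0; -0.3 0 0 0 0 0 0; -0.3 0 0 0 0 0 0; -0.3 0 0 0 0 0 0; -0.3 0 -0.06 0 0 0 0; -0.3 0 -0.12 0 0 0 0; -0.3 0 -0.08 0 0 0 0; -0.3 0 0 0 0 0 0",
)

```text
time_s: 20.8
tool_pos: [0.4415, -0.1344, 0.1226]
ee_rot: [-1.047, -0.011, -0.545]
contact_force: [0.4, 0.1, -0.1]
finger_gap: 0.0572
```

```bash
python3 mk.py m10 .208 .031; cat > chk.py <<'E'
from rack import *
s=env.get_state();c=cam("wrist",s);im=env.snapshot("wrist");cv2.imwrite("pics/chk.png",im[...,::-1])
g=cv2.cvtColor(im,cv2.COLOR_RGB2GRAY).astype(int)
A=.866*XH+.5*ZH
def scan(d,out,lo,hi):
    ms=np.arange(lo,hi,.0005);v=[]
    for m in ms:
        x,y=np.round(proj(c,fin(m,out)+d*A)[0]).astype(int);v.append(g[y,x] if 0<=x<560 and 0<=y<420 else -1)
    return ms,np.array(v)
for d in(.018,.02,.022,.024):
    ms,v=scan(d,0,.12,.29);k=(v<np.median(v[v>=0])-35)&(v>=0);print("dark board",d,ms[k].round(4).tolist())
for out,d in((.04,0),(.04,.004),(.04,-.004),(.038,-.011),(.03,-.011),(.02,-.011)):
    ms,v=scan(d,out,.195,.22);print("fin",out,d,v.tolist())
E
python3 chk.py
```

```text
marker 0.87 [281.3 224.6] [283.8, 223.3, 44.3, 63.8] m 0.2075 err px 4.4
marker_fin 0.87 [281.3 224.7] [280.0, 224.8, 41.3, 62.4] m 0.2075 err px 4.3
pred fin tip/base [[573.6, 240.3], [553.8, 230.9], [528.5, 218.9]]
grasp pt px [[280.92406475 303.16723464]]
tool [ 0.4411 -0.1317  0.1204] [-59.92  -0.42 -31.06] t 20.95
delta [ 0.0078  0.2577 -0.0067] [-0.0002  0.0012  0.0007] rows 1.55
dark board 0.018 [0.1525, 0.205, 0.2055, 0.206, 0.2065, 0.207, 0.2075, 0.208]
dark board 0.02 [0.152, 0.1525, 0.153, 0.2085, 0.2635, 0.264, 0.2645]
dark board 0.022 [0.1515, 0.152, 0.1525, 0.153, 0.208, 0.2085, 0.2635, 0.264]
dark board 0.024 [0.1515, 0.152, 0.1525, 0.208, 0.2085, 0.2635, 0.264]
fin 0.04 0 [127, 130, 127, 127, 126, 126, 126, 126, 128, 107, 107, 29, 31, 35, 40, 39, 40, 42, 42, 40, 40, 37, 29, 113, 177, 177, 177, 186, 44, 33, 37, 37, 34, 34, 33, 29, 30, 27, 27, 18, 9, 9, 138, 132, 130, 130, 130, 129, 129, 129]
fin 0.04 0.004 [140, 140, 35, 33, 37, 35, 37, 34, 39, 39, 30, 28, 34, 37, 39, 39, 44, 44, 44, 43, 41, 41, 29, 150, 178, 178, 179, 156, 38, 35, 36, 32, 34, 34, 34, 30, 29, 29, 21, 2
[... 321 characters left out ...]
, 112, 113, 112, 112, 111, 113, 113, 113, 115, 115, 112, 109, 109, 107, 108, 108, 108, 107, 103, 126, 124, 125, 125, 117, 105, 108, 108, 109, 108, 108, 110, 112, 113, 112, 111, 111, 111, 111, 110, 110, 111, 110, 110, 111, 111]
fin 0.03 -0.011 [130, 130, 128, 128, 129, 128, 128, 129, 133, 102, 28, 33, 33, 34, 35, 32, 35, 35, 35, 34, 35, 28, 69, 69, 180, 176, 184, 77, 77, 30, 32, 35, 35, 32, 32, 31, 31, 29, 25, 25, 15, 70, 140, 134, 135, 135, 135, 134, 136, 134]
fin 0.02 -0.011 [131, 131, 132, 132, 133, 134, 134, 141, 28, 26, 36, 36, 34, 37, 37, 37, 37, 36, 39, 35, 35, 34, 71, 180, 177, 177, 185, 48, 31, 31, 37, 33, 33, 34, 34, 33, 30, 25, 25, 25, 19, 5, 141, 141, 135, 132, 133, 131, 131, 130]
```

The marker's white line reads 0.2075 and the pocket 3 tick 0.2082 in the same frame, so it is within 1 mm. I'll back off and do the final check.

drive_tool(
  increments="-0.3 0 -0.1 0 0 0 0; -0.3 0 -0.15 0 0 0 0; -0.3 0 -0.12 0 0 0 0; -0.3 0 0 0 0 0 0; -0.3 0 0 0 0 0 0",
)

```text
time_s: 21.5
tool_pos: [0.4103, -0.1753, 0.2137]
ee_rot: [-1.045, 0.005, -0.534]
contact_force: [0.3, 1.2, 0.5]
finger_gap: 0.0573
```

```bash
python3 mk.py m11 .208 .031; python3 chk.py | head -4; python3 - <<'E'
from h import *
for n in("scene","side"):
    print(n,[(x[0].tolist(),x[1]) for x in red(env.snapshot(n))])
    for t in("lemon","garlic","mug","marker","honey"): print(t,[(round(d["conf"],2),np.round(d["extent"]).tolist()) for d in env.masks_of(n,t)][:2])
print(env.get_state()["contact_force"])
E
```

```text
marker 0.75 [289.5 189.3] [290.9, 186.0, 30.2, 43.2] m 0.2075 err px 2.1
marker 0.28 [519.9  79.7] [508.9, 73.4, 92.0, 129.2] m 0.0015 err px 113.9
marker_fin 0.77 [289.3 188.9] [288.9, 188.5, 26.1, 42.0] m 0.208 err px 2.4
pred fin tip/base [[491.0, 198.4], [481.3, 193.7], [468.3, 187.6]]
grasp pt px [[280.89695547 303.18127997]]
tool [ 0.41   -0.1749  0.2131] [-59.89   0.38 -30.59] t 21.65
delta [ 0.0299  0.6134 -0.0092] [-0.0003  0.0012 -0.0019] rows 3.68
dark board 0.018 [0.206, 0.2065, 0.207, 0.2075, 0.208, 0.2085]
dark board 0.02 [0.152, 0.1525]
dark board 0.022 [0.1525, 0.153]
dark board 0.024 []
scene [([201.8, 217.2], 151)]
lemon [(0.86, [313.0, 284.0, 27.0, 24.0])]
garlic [(0.55, [350.0, 268.0, 25.0, 22.0])]
mug [(0.6, [403.0, 295.0, 51.0, 48.0]), (0.46, [222.0, 220.0, 19.0, 21.0])]
marker []
honey []
side [([269.6, 175.3], 134), ([248.5, 180.4], 167), ([227.9, 186.6], 133), ([206.1, 190.4], 163)]
lemon [(0.9, [295.0, 286.0, 26.0, 24.0])]
garlic [(0.73, [339.0, 281.0, 24.0, 21.0])]
mug [(0.74, [378.0, 325.0, 50.0, 39.0])]
marker []
honey [(0.71, [298.0, 177.0, 23.0, 33.0])]
[1.16638706 1.40870684 0.15097981]
```

All jars, the lemon, garlic and mug are where they were, and the gripper is clear. I'm handing in.

```bash
python3 -c "
from rig import env
print(env.job_done())"
```

```text
the job is handed in; nothing more can be done
None
```

I set the spare red-capped jar upright in the empty pocket (pocket 3) and slid the marker along to it. I handed the job in at about 22 s, with the gripper well clear of everything.

**Jar:** I lowered it until it touched the pocket floor. The tool stopped at 0.1516 m, and seating was predicted at 0.1513 m. The jar's cap may sit 2–3 mm off the pocket's middle along the rack, which the pocket's play allows.

**Marker:** My first pinch caught the wider carriage (28.8 mm gap). I let go, backed off and pinched the fin itself (15.7 mm). In the last close view the marker's white line read 0.2075 and the board's pocket 3 tick read 0.2082 in the same frame. That puts it less than 1 mm from the middle of pocket 3, but the jar itself may be a little further off, as above.

**Other things:** In the final side view the other three jars and the honey were within 1–2 pixels of where they started, and so were the lemon and garlic. The mug matched its starting place in the scene view.

**Checks that failed or disagreed:**
- In the final scene view the arm hid all but one of the rack jars.
- The networks did not find the marker in the final scene and side views, so its position rests on the wrist camera alone.
- The detector sometimes gave false marker hits, which I discarded.

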